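# Fit the wide nozzle to the hair dryer

### The job

Fit the wide concentrator nozzle to the hair dryer parked nose-up in its dock: set its two lugs into the slots of the mouth, push it down against the sprung seal and turn it clockwise (seen from above) to the stop, about a sixth of a turn, so that it springs up into its notches and stays locked on when you let go. Leave the narrow nozzle and the other things on the worktop where they are.

Things in the scene. Friction and masses are not known exactly. Their poses are not given: they have to be found in the camera images.
- wide_nozzle: The nozzle to fit: black plastic, 86 mm high, about 60 g, loose, standing on its round foot, outlet up; it and the narrow one swap places from run to run. Origin: centre of its underside, z up, x along the blade. From below: round plug 43.6 mm across with chamfered tip, two lugs on it, ribbed collar 60 mm across 16 to 23 mm up, taper, flat blade. Half a turn makes no difference.
- blade (a point): Grasp point on the wide nozzle, 69 mm above its underside, in the middle of the flat upright blade: 78 mm wide (along nozzle x), 14 mm thick (along nozzle y), straight from 47 to 86 mm up, slit in its top. Axes as the nozzle's.
- lug (a point): Middle of one of the wide nozzle's two lugs, at its +x side (24.5 mm out, 4.5 mm above the underside); the other is across the axis from it, at -x, so the lugs lie under the two ends of the blade. Each is 30 degrees wide, 2 to 7 mm up, and reaches 26.8 mm from the axis.
- narrow_nozzle: The other nozzle, to be left standing: same foot, collar and height, but its blade is only 46 mm wide. Origin: centre of its underside; x along its blade, z up.
- dryer: Black cordless hair dryer nose-up in a metal dock, fixed; position and yaw vary. Origin: on the barrel's axis at worktop level, z up, y along the handle, which lies level on the +y side, 30 to 163 mm out, 66 to 106 mm high. Barrel 77 mm across, 65 mm at the mouth, rim 145 mm above the worktop. Dock foot 116 x 224 mm, y -60 to +164 mm.
- mouth (a point): Centre of the dryer's mouth, level with the rim; axes as the dryer's. A light grey lip of 46 mm inner diameter, flush with the rim and 7 mm thick, has two slots, facing each other, for the lugs. The lugs pass under the lip when the nozzle's underside is 14 mm or more below the rim (it bottoms at 15.2 mm); locked and let go it rests 12 mm below.
- slot (a point): In one of the two slots of the lip, 26 mm from the axis, at rim level, at 150 degrees from the dryer's x axis (counter-clockwise from above); the other is across the axis from it, at -30 degrees. Each is 44 degrees wide and reaches 28.5 mm from the axis. Counter-clockwise of a slot there is a stop at once.
- lock (a point): Where a lug stands when locked, at rim level 26 mm from the axis on the handle's side (dryer +y); the other is across the axis from it. It is 60 degrees clockwise of point slot, in a 2 mm deep notch in the lip's underside, just short of the stop at 62 degrees. Locked, the blade is in line with the handle.
- seal (a joint): The flat rubber seal ring in the mouth, pushed down by the nozzle's plug: 0 = up, its top 10 mm below the rim; 0.0052 m = bottomed. Its spring pushes up with about 4 N at 0 and 8 N at the bottom.
- clipper: Black hair clipper, 44 x 182 x 35 mm, lying loose at the back; leave alone. Origin: centre of its underside.
- phone: Phone, 71 x 150 x 9 mm, lying flat and loose at the front edge; leave alone. Origin: centre of its underside.
- trimmer: Small black trimmer, 25 x 125 x 21 mm, lying loose behind the nozzles; leave alone. Origin: centre of its underside.

How it is judged:
By the outcome, as a careful person would: the job done as asked, in the order asked, and still so for the second after the job is handed in, with the robot touching nothing.
It also fails if it takes over 43 s, if anything falls off the work surface, if the arm or the gripper's body presses on something with over 40 N, if the wrist force passes 120 N, or if a joint passes its speed limit or range.

### The arm

A 6-joint arm with a two-finger parallel gripper is mounted at the origin on a cart in front of the work surface, level with it; the furniture and walls round the work are solid. World frame = base frame: x ahead of the robot, y to its left, z up, the work surface at z = 0. Lengths are in m, angles in rad, forces in N, time in s.
With the tool pointing down it reaches from about 0.3 to 0.775 m from the base axis. Payload 14.6 kg.
Tool frame: the origin (TCP) lies at the very end of the fingers, on their centre line; the grasp point (between the pads) lies 19 mm behind it (env.tcp_to_grasp is the distance from the TCP to the grasp point, in m); z points along the fingers, y is the line along which they close (so a half turn about z gives the same grasp; the last joint's range is limited). The gripper opens to 85 mm and grips with 20 to 120 N. Pads are 22 mm wide; open, the fingers measure 114 mm over their backs; the gripper's body (76 mm by 85 mm) begins 54 mm behind the grasp point. The pads swing forward as they close: fully open they stand 13 mm farther back than shut.
Start: joints at [-1.326, 0.3, 1.521, -0, 1.321, -0.067], TCP at [0.169, -0.523, 0.231] pointing down, gripper open.
Joint ranges: [-3.03, 3.03], [-0.79, 2.21], [0.23, 2.52], [-1.04, 4.18], [0, 3.07], [-2.55, 2.55]. Speed limits (rad/s): [2.22, 2.22, 2.57, 3.14, 3.14, 3.14].

### API

Orientations are given as a 3x3 rotation matrix whose columns are the frame's x, y, z axes.
In Python, from plant import env, viewer, ticket gives the robot as it stands. The module is installed in compiled form; this text tells all that it offers.
- The arm moves only by the tool carry_out, never from a script. Its argument "commands" is a list of rows, each a list of 2 entries, a list of its own where there are three numbers: the shift along the tool's x, y, z in m, then the turn about the tool's z in rad. In form: [[[tx, ty, tz], twist], ...]. A call has exactly 5 rows; each row is the pose to reach, as a shift and turn from the pose commanded when the call began, along the tool's axes at that moment; what a row does not reach only later rows make up. A row lasts 1/10 s, in which the tool goes at most 50 mm and 8.59 degrees, less where a joint would pass 70% of its speed; a pose out of reach is approached as far as the arm can. A call with a gripper value outside its range is refused whole. "claw" is the closure, from 0 (fully open) to 1 (shut), set as the call begins (left out, the last holds). The fingers move at their own pace and stop on an object; "grip_force" is the grip in N (left out, the last holds). Time passes only in rows, so rows that repeat a pose let the fingers close, or fill a call up. It gives the time, the measured TCP pose, the force, the opening and the grip force at its end, in the units of the state.
- env.state(): the state, without advancing time (a new reading comes with each control period).
- viewer.snapshot(name): name is "side" or "top"; returns the picture (400x640x3 uint8, red, green, blue); there is no depth.
- viewer.get_calibration(name): a dict with "fov_y" (degrees; the focal length in pixels is half the picture's height over the tangent of half this angle, whatever the lens; pixels are square), "cx", "cy" (the principal point, pixels), "position" and "attitude" of the camera in the world. Camera axes: x right, y down, z forward; pixel columns grow to the right and rows downward; lengths in m; the calibration is good to about 2 mm. A picture is of the moment at which its call begins. get_calibration takes no time and is no camera call.
- ticket.job_done(): hands the job in; it is judged then, once.
The state is a dict: "time": time; "q": joint angles; "qvel": joint speeds; "joint_torque": joint torques, N m; "eef_pos": TCP position; "orientation": TCP orientation; "contact_force": force on the tool from outside, world axes, zero at the start; "wrist_torque": the same for the moment, N m; "gripper_width": finger opening in m; "grip_force": force on a finger pad.
Only numpy, scipy, OpenCV 4.12 (cv2) and the standard library are available. Lean on these libraries where they do the work, as an engineer would, in place of code of your own. Each camera call takes 0.05 s, during which the arm holds its last target. There are 200 camera calls.

## Working session

There is one attempt and no reset: what is moved stays moved. The work goes in short steps, Python scripts to look and compute and a tool call to move; the robot and the scene stay as the last step left them, time stands still between calls to the robot, and variables do not carry over. Pictures are saved under pics/ and viewed, at most 10 in all, crops included, and the job is handed in when it is done.

Besides the shell and the picture viewer there is one more tool, called after "Request:" as a command line: name --argument value ..., lists and objects as JSON in quotes. carry_out: Moves the arm, as the interface text tells. Its arguments: {"type":"object","properties":{"commands":{"type":"array","items":{"type":"array"}},"claw":{"type":"number"},"grip_force":{"type":"number"}},"required":["commands"]}

```bash
mkdir -p pics; python3 - <<'E'
from plant import env, viewer
import cv2
for n in("top","side"):
    cv2.imwrite(f"pics/{n}0.png",viewer.snapshot(n)[:,:,::-1]); print(n,viewer.get_calibration(n))
print(env.state(), env.tcp_to_grasp)
E
```

```text
top {'fov_y': 56.432550788370676, 'cx': 314.9472405945271, 'cy': 191.8374310435282, 'position': array([ 0.45504688, -0.02113141,  0.94139301]), 'attitude': array([[-0.00629164, -0.9922521 ,  0.12408139],
       [-0.9998275 ,  0.00841052,  0.01656012],
       [-0.0174754 , -0.1239558 , -0.99213385]])}
side {'fov_y': 54.337585734176045, 'cx': 317.868841407232, 'cy': 194.758354491383, 'position': array([ 0.52688334, -0.71048107,  0.73495046]), 'attitude': array([[ 0.99721857, -0.05971233,  0.0446045 ],
       [-0.07268446, -0.64666862,  0.75930012],
       [-0.01649524, -0.76043023, -0.64921012]])}
{'time': 0.1, 'q': array([-1.32558178e+00,  3.00434211e-01,  1.52151710e+00,  1.34762378e-05,
        1.32068516e+00, -6.66113167e-02]), 'qvel': array([ 0.00117933, -0.00274974, -0.00229883, -0.00126852,  0.00051716,
       -0.00051876]), 'joint_torque': array([ 2.44679541e-03, -5.44368982e+01, -3.62365580e+01, -3.63473220e-06,
        3.04765148e-03, -1.81340436e-07]), 'eef_pos': array([ 0.1686829 , -0.52327921,  0.23076861]), 'orientation': array([[ 9.51776022e-01,  3.06793654e-01, -2.40733639e-04],
       [ 3.06793737e-01, -9.51775483e-01,  1.01575444e-03],
       [ 8.25026397e-05, -1.04062629e-03, -9.99999455e-01]]), 'contact_force': array([-0.58586794, -0.30272564,  0.19584945]), 'wrist_torque': array([-0.02262548, -0.01597151,  0.02132894]), 'grip_force': 0.0, 'gripper_width': 0.0852027928248011} 0.0187
```

View pics/top0.png

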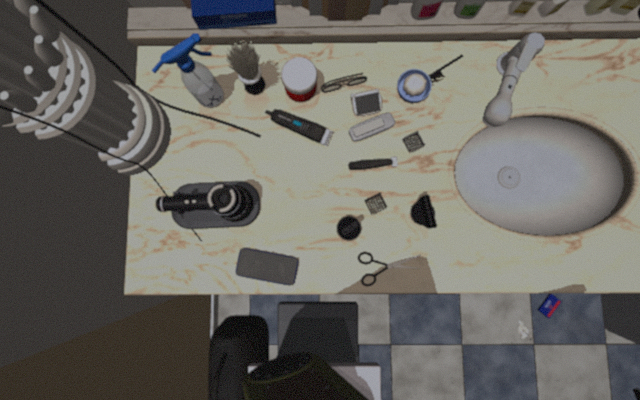

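View pics/side0.png

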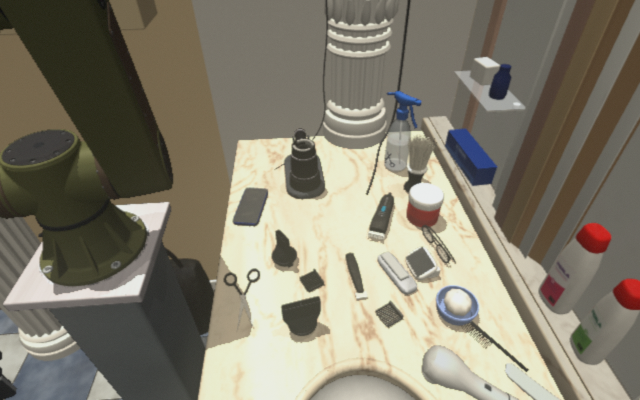

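The wide nozzle is at about (424,212) in top and (302,313) in side. The narrow one is at (348,228) and (284,250). The dryer is at (230,203) and (303,160). I'll enlarge these.

```bash
python3 - <<'E'
import cv2,numpy as np
t=cv2.imread("pics/top0.png");s=cv2.imread("pics/side0.png")
def crop(im,u,v,w,h,k):
    c=cv2.resize(im[v:v+h,u:u+w],None,fx=k,fy=k,interpolation=cv2.INTER_CUBIC)
    c=np.clip(255*(c/255.)**0.55,0,255).astype(np.uint8)
    for i in range(0,w,10): cv2.putText(c,str(u+i),(i*k,8),0,.28,(0,0,255),1);cv2.line(c,(i*k,0),(i*k,3 if i%10 else 6),(0,0,255),1)
    for i in range(0,h,10): cv2.putText(c,str(v+i),(0,i*k+4),0,.28,(255,0,0),1)
    return c
a=np.hstack([crop(t,400,185,50,50,8),crop(s,275,285,50,50,8)])
cv2.imwrite("pics/noz.png",a)
b=np.hstack([crop(t,150,175,120,60,4),crop(s,280,120,50,60,6)[:240]]) if 0 else None
cv2.imwrite("pics/dry.png",np.hstack([crop(t,200,175,66,60,6),crop(s,275,125,60,60,6)]))
E
```

```text
(no output)
```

View pics/noz.png

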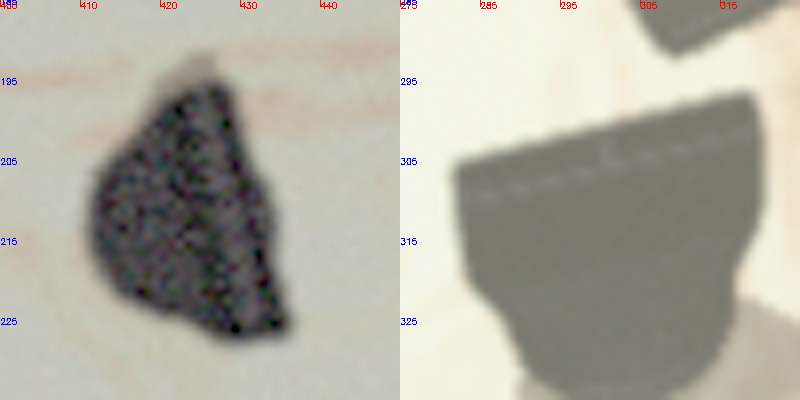

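View pics/dry.png

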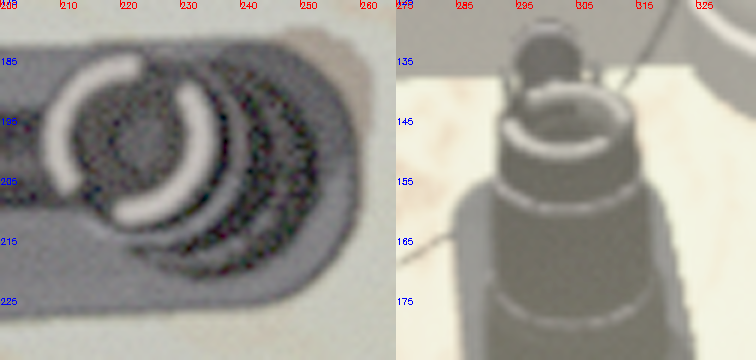

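In the crops, the nozzle's blade top has corners near (282,305), (318,296.5) and (283,309.5), (319,301) in side. In top the blade runs from about (426,195) to (431,226). The lip is centred near (221.3,198) in top and (303,147) in side, with slot gaps at (228,187) and (215,209). Next I'll fit and overlay the models.

```bash
cat > h.py <<'E'
import numpy as np,cv2
from plant import viewer
def proj(n,P):
    c=viewer.get_calibration(n);f=200/np.tan(np.radians(c['fov_y']/2))
    p=(np.asarray(P,float)-c['position'])@c['attitude'];return p[:,:2]/p[:,2:]*f+[c['cx'],c['cy']]
def unproj(n,uv,z):
    c=viewer.get_calibration(n);f=200/np.tan(np.radians(c['fov_y']/2))
    d=c['attitude']@np.r_[(np.array(uv)-[c['cx'],c['cy']])/f,1];return c['position']+d*(z-c['position'][2])/d[2]
def place(P,x,y,a):
    P=np.asarray(P,float);return np.c_[x+np.cos(a)*P[:,0]-np.sin(a)*P[:,1],y+np.sin(a)*P[:,0]+np.cos(a)*P[:,1],P[:,2]]
def ring(r,z,a0=0,a1=360,n=60):
    t=np.radians(np.linspace(a0,a1,n));return np.c_[r*np.cos(t),r*np.sin(t),0*t+z]
def box(w,d,z): return np.array([[w,d,z],[-w,d,z],[-w,-d,z],[w,-d,z],[w,d,z]])
E
cat > fit.py <<'E'
from h import *
from scipy.optimize import least_squares as LS
B=box(.039,.007,.086)[:4]  # +x+y,-x+y,-x-y,+x-y
so=np.array([[318,296.5],[282,305],[283,309.5],[319,301]])
r=LS(lambda p:(proj('side',place(B,*p))-so).ravel(),[.4,-.25,.2]);print('side only',r.x,r.fun.round(1))
nz=r.x
T=np.array([[221.3,198]]);print('mouth top',unproj('top',(221.3,198),.145),'side',unproj('side',(303,147),.145))
gaps=[unproj('top',g,.145) for g in((228,187),(215,209))];d=gaps[0]-gaps[1];print('slot dir',np.degrees(np.arctan2(d[1],d[0])))
d=unproj('top',(165,203),.106)
m=unproj('top',(221.3,198),.145);print('handle yaw',np.degrees(np.arctan2(-(d-m)[0],(d-m)[1])))
print('wide coll', [unproj('top',u,.0) for u in((424,212),)],'narrow',unproj('top',(348,232),0))
E
python3 fit.py
```

```text
side only [ 0.51487074 -0.27014473  0.18857032] [ 1.2 -1.2 -1.8 -0.5 -1.4  1.1  2.1  0.2]
mouth top [0.54295587 0.19441698 0.145     ] side [0.54161903 0.18321016 0.145     ]
slot dir -29.592833987740285
handle yaw 2.500316395741392
wide coll [array([ 0.51934179, -0.27946604,  0.        ])] narrow [ 0.47057407 -0.08768303  0.        ]
```

```bash
cat > ov.py <<'E'
from h import *
import sys
def curves_n(p): return [place(c,*p) for c in(box(.039,.007,.086),ring(.03,.023),ring(.03,.016),ring(.0218,0))]
def curves_d(p): return [place(c,*p) for c in(ring(.023,.145,152-22+44,330-22),ring(.0285,.145,172,308),ring(.023,.145,-8,128),ring(.0285,.145,-8,128),ring(.0325,.145),np.array([[-.058,-.03,0],[-.058,.13,0]]),np.array([[.058,-.03,0],[.058,.13,0]]))]
def draw(n,im,cs,u,v,w,h,k):
    c=cv2.resize(im[v:v+h,u:u+w],None,fx=k,fy=k,interpolation=cv2.INTER_CUBIC);c=np.clip(255*(c/255.)**0.55,0,255).astype(np.uint8)
    for q in cs: cv2.polylines(c,[np.int32(((proj(n,q)+.5-[u,v])*k*16)-8)],False,(0,0,255),1,16,4)
    return c
E
python3 - <<'E'
from ov import *
t=cv2.imread("pics/top0.png");s=cv2.imread("pics/side0.png")
n=curves_n((.5149,-.2701,.1886));d=curves_d((.543,.192,np.radians(1.5)))
a=np.hstack([draw('top',t,n,400,185,50,45,8),draw('side',s,n,275,290,50,45,8)])
b=np.hstack([draw('top',t,d,200,178,50,40,8),draw('side',s,d,275,128,50,40,8)])
cv2.imwrite('pics/ov1.png',np.vstack([a,b])[:600])
E
```

```text
(no output)
```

View pics/ov1.png

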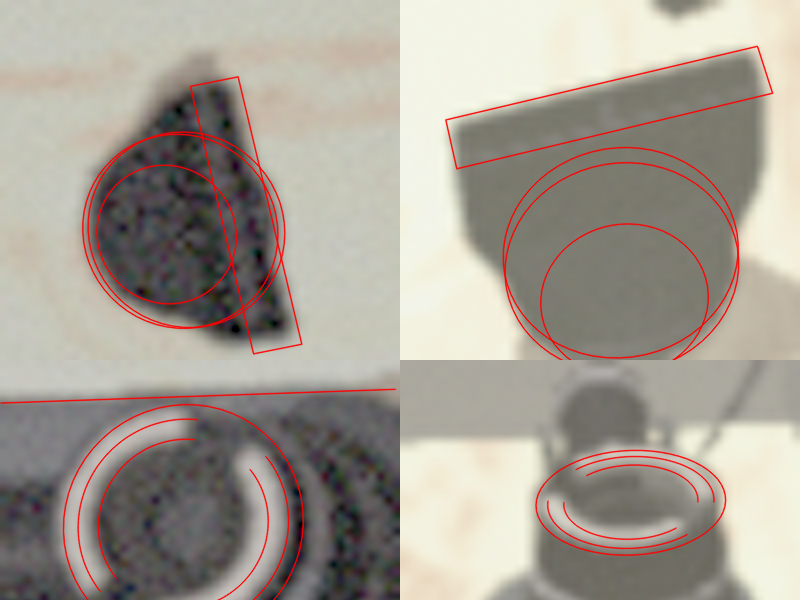

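The overlay fits within about 1 mm at yaw 0.187 for the nozzle, and the dryer overlay also fits. Moving above the nozzle next.

```bash
cat > go.py <<'E'
# go.py x y z angle : shift (tool axes) and twist to reach
import sys,numpy as np
from plant import env
s=env.state();R=s['orientation'];x=np.array(list(map(float,sys.argv[1:4])));a=float(sys.argv[4])
cur=np.arctan2(R[1,0],R[0,0]);tw=(cur-a+np.pi)%(2*np.pi)-np.pi
print(s['time'],s['eef_pos'].round(4),'ang',cur.round(4),'q6',s['q'][5].round(3),'F',s['contact_force'].round(1),'M',s['wrist_torque'].round(2),'w',s['gripper_width'].round(4))
print('shift',(R.T@(x-s['eef_pos'])).round(4),'twist',round(tw,4))
E
python3 go.py .515 -.2705 .15 .187
```

```text
Traceback (most recent call last):
  File "go.py", line 6, in <module>
    print(s['time'],s['eef_pos'].round(4),'ang',cur.round(4),'q6',s['q'][5].round(3),'F',s['contact_force'].round(1),'M',s['wrist_torque'].round(2),'w',s['gripper_width'].round(4))
                                                                                                                                                        ^^^^^^^^^^^^^^^^^^^^^^^^
AttributeError: 'float' object has no attribute 'round'
```

```bash
sed -i "s/s\['gripper_width'\].round(4)/round(s['gripper_width'],4)/" go.py; python3 go.py .515 -.2705 .15 .187
```

```text
0.1 [ 0.1687 -0.5233  0.2308] ang 0.3118 q6 -0.067 F [-0.6 -0.3  0.2] M [-0.02 -0.02  0.02] w 0.0852
shift [ 0.4072 -0.1343  0.0809] twist 0.1248
```

Request:
carry_out --commands '[[[0.05,-0.016,0.008],0.02],[[0.1,-0.033,0.018],0.05],[[0.15,-0.05,0.028],0.08],[[0.2,-0.066,0.038],0.1],[[0.25,-0.083,0.048],0.125]]' --claw 0 --grip_force 70

```text
time: 0.6
eef_pos: [0.3684, -0.3767, 0.1861]
orientation: [[0.983, 0.185, -0.0], [0.185, -0.983, 0.0], [-0.0, -0.0, -1.0]]
contact_force: [0.8, -0.9, 0.6]
gripper_width: 0.0855
grip_force: 0.0
```

```bash
python3 go.py .515 -.2705 .15 .187
```

```text
0.6 [ 0.3684 -0.3767  0.1861] ang 0.1857 q6 0.519 F [ 0.8 -0.9  0.6] M [-0.06  0.02  0.01] w 0.0855
shift [ 0.1637 -0.0773  0.0361] twist -0.0013
```

Request:
carry_out --commands '[[[0.045,-0.021,0.01],0.0],[[0.09,-0.042,0.02],0.0],[[0.13,-0.062,0.03],0.0],[[0.15,-0.0706,0.033],0.0],[[0.15,-0.0706,0.033],0.0]]'

```text
time: 1.1
eef_pos: [0.5029, -0.2788, 0.1524]
orientation: [[0.982, 0.189, -0.001], [0.189, -0.982, 0.001], [-0.001, -0.001, -1.0]]
contact_force: [0.4, -0.7, -0.2]
gripper_width: 0.0851
grip_force: 0.0
```

```bash
python3 - <<'E'
from ov import *
n=curves_n((.515,-.2703,.187))
t=viewer.snapshot('top')[:,:,::-1];s=viewer.snapshot('side')[:,:,::-1]
cv2.imwrite('pics/ov2.png',np.hstack([draw('top',t,n[:1],395,180,60,60,6),draw('side',s,n[:1],260,270,70,60,6)]))
E
python3 go.py .515 -.2705 .05 .187
```

```text
1.2 [ 0.5012 -0.2809  0.1532] ang 0.1876 q6 0.809 F [ 0.8 -1.4  0.2] M [-0.01  0.03 -0.01] w 0.0856
shift [ 0.0156 -0.0076  0.1032] twist 0.0006
```

View pics/ov2.png

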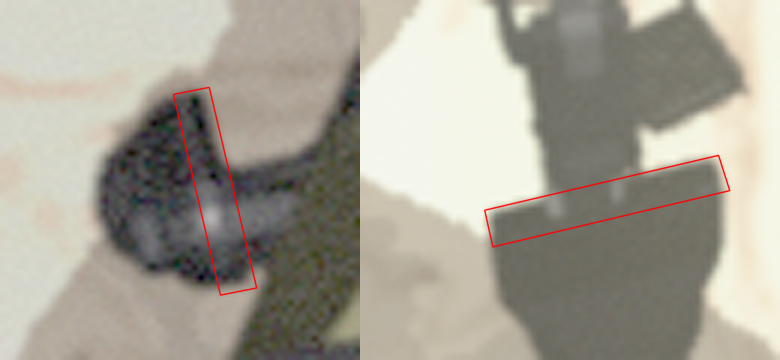

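The blade and the overlay agree, and the gripper is above the blade. I'll shift sideways, then go down.

Request:
carry_out --commands '[[[0.0156,-0.0076,0.01],0.0],[[0.0156,-0.0076,0.035],0.0],[[0.0156,-0.0076,0.06],0.0],[[0.0156,-0.0076,0.085],0.0],[[0.0156,-0.0076,0.103],0.0]]'

```text
time: 1.7
eef_pos: [0.5146, -0.2707, 0.0487]
orientation: [[0.983, 0.184, -0.001], [0.184, -0.983, 0.001], [-0.001, -0.001, -1.0]]
contact_force: [0.2, -0.4, 0.7]
gripper_width: 0.0849
grip_force: 0.0
```

Request:
carry_out --commands '[[[0,0,0],0],[[0,0,0],0],[[0,0,0],0],[[0,0,0],0],[[0,0,0],0]]'

```text
time: 2.2
eef_pos: [0.5156, -0.2708, 0.0514]
orientation: [[0.983, 0.186, 0.001], [0.186, -0.983, -0.001], [0.001, 0.001, -1.0]]
contact_force: [0.2, -0.7, 1.0]
gripper_width: 0.0854
grip_force: 0.0
```

Request:
carry_out --commands '[[[0,0,0],0],[[0,0,0],0],[[0,0,0],0],[[0,0,0],0],[[0,0,0],0]]' --claw 1 --grip_force 70

```text
time: 2.7
eef_pos: [0.5154, -0.2706, 0.0507]
orientation: [[0.983, 0.186, 0.0], [0.186, -0.983, -0.0], [0.0, 0.0, -1.0]]
contact_force: [-2.0, 1.2, 12.4]
gripper_width: 0.0131
grip_force: 68.6
```

Request:
carry_out --commands '[[[0,0,0],0],[[0,0,0],0],[[0,0,0],0],[[0,0,0],0],[[0,0,0],0]]'

```text
time: 3.2
eef_pos: [0.5154, -0.2706, 0.0507]
orientation: [[0.983, 0.186, 0.0], [0.186, -0.983, -0.0], [0.0, 0.0, -1.0]]
contact_force: [0.0, -0.3, 1.9]
gripper_width: 0.0131
grip_force: 68.6
```

Gripped at width 13 mm. I'll lift, then travel.

Request:
carry_out --commands '[[[0,0,-0.02],0],[[0,0,-0.06],0],[[0,0,-0.105],0],[[0,0,-0.15],0],[[0,0,-0.19],0]]'

```text
time: 3.7
eef_pos: [0.5151, -0.2704, 0.2427]
orientation: [[0.983, 0.186, 0.0], [0.186, -0.983, -0.0], [0.0, 0.0, -1.0]]
contact_force: [1.2, -0.6, -0.8]
gripper_width: 0.0135
grip_force: 68.1
```

```bash
python3 go.py .543 .193 .24 2.64
```

```text
3.7 [ 0.5151 -0.2704  0.2427] ang 0.1868 q6 0.838 F [ 1.2 -0.6 -0.8] M [-0.02  0.02 -0.01] w 0.0135
shift [ 0.1135 -0.4502  0.0026] twist -2.4532
```

Request:
carry_out --commands '[[[0.01,-0.04,0],-0.14],[[0.021,-0.085,0],-0.28],[[0.032,-0.13,0],-0.42],[[0.043,-0.17,0],-0.56],[[0.054,-0.215,0],-0.7]]'

```text
time: 4.2
eef_pos: [0.5281, -0.0478, 0.2404]
orientation: [[0.628, 0.778, -0.0], [0.778, -0.628, -0.0], [-0.0, -0.0, -1.0]]
contact_force: [1.4, -0.7, -0.7]
gripper_width: 0.0133
grip_force: 68.1
```

Request:
carry_out --commands '[[[0,0,0],-0.14],[[0,0,0],-0.28],[[0,0,0],-0.42],[[0,0,0],-0.56],[[0,0,0],-0.7]]'

```text
time: 4.7
eef_pos: [0.5283, -0.0492, 0.2402]
orientation: [[-0.022, 1.0, -0.001], [1.0, 0.022, 0.0], [0.0, -0.001, -1.0]]
contact_force: [-0.2, -0.6, -0.4]
gripper_width: 0.0131
grip_force: 68.2
```

Request:
carry_out --commands '[[[0,0,0],-0.14],[[0,0,0],-0.28],[[0,0,0],-0.42],[[0,0,0],-0.56],[[0,0,0],-0.56]]'

```text
time: 5.2
eef_pos: [0.5283, -0.0493, 0.2403]
orientation: [[-0.547, 0.837, -0.001], [0.837, 0.547, 0.0], [0.001, -0.001, -1.0]]
contact_force: [-0.1, -1.2, 0.1]
gripper_width: 0.0132
grip_force: 68.2
```

```bash
python3 go.py .543 .193 .24 2.64
```

```text
5.2 [ 0.5283 -0.0493  0.2403] ang 2.1491 q6 -0.74 F [-0.1 -1.2  0.1] M [-0.   -0.04 -0.01] w 0.0132
shift [0.1948 0.1448 0.0003] twist -0.4909
```

Request:
carry_out --commands '[[[0.03,0.023,0],-0.12],[[0.065,0.048,0],-0.24],[[0.1,0.074,0],-0.36],[[0.135,0.1,0],-0.49],[[0.165,0.123,0],-0.49]]'

```text
time: 5.7
eef_pos: [0.5414, 0.1582, 0.2404]
orientation: [[-0.875, 0.483, -0.0], [0.483, 0.875, -0.0], [0.0, -0.0, -1.0]]
contact_force: [0.5, -0.8, -1.6]
gripper_width: 0.0131
grip_force: 68.2
```

Request:
carry_out --commands '[[[0,0,0],0],[[0,0,0],0],[[0,0,0],0],[[0,0,0],0],[[0,0,0],0]]'

```text
time: 6.2
eef_pos: [0.5419, 0.1553, 0.2407]
orientation: [[-0.874, 0.485, 0.0], [0.485, 0.874, 0.0], [-0.0, 0.0, -1.0]]
contact_force: [1.1, -0.5, -0.9]
gripper_width: 0.013
grip_force: 68.4
```

```bash
python3 go.py .543 .193 .222 2.64
```

```text
6.2 [0.5419 0.1553 0.2407] ang 2.6349 q6 -0.85 F [ 1.1 -0.5 -0.9] M [-0.04 -0.03  0.02] w 0.013
shift [0.0173 0.0335 0.0187] twist -0.0051
```

```bash
python3 - <<'E'
from h import *
from scipy.optimize import least_squares as LS
for n,reg in(('top',(203,238,180,216)),('side',(289,318,136,155))):
    im=cv2.imread(f'pics/{n}0.png').astype(float).mean(2);u0,u1,v0,v1=reg
    sub=im[v0:v1,u0:u1];print(n,np.percentile(sub,[5,25,50,75,90,98]).round())
    vv,uu=np.nonzero(sub>(115 if n=='top' else 95));w=sub[vv,uu]
    P=np.array([unproj(n,(u+u0,v+v0),.145) for u,v in zip(uu,vv)])
    r=np.hypot(*(P[:,:2]-[.543,.193]).T);k=(r>.018)&(r<.034);P=P[k]
    f=LS(lambda p:np.hypot(P[:,0]-p[0],P[:,1]-p[1])-p[2],[.543,.193,.027],loss='soft_l1',f_scale=.002)
    a=np.degrees(np.arctan2(P[:,1]-f.x[1],P[:,0]-f.x[0]))
    print(k.sum(),f.x.round(4),np.histogram(a,36,(-180,180))[0])
E
```

```text
top [ 20.  35.  59.  84. 136. 154.]
147 [0.5439 0.1953 0.0262] [6 7 6 4 6 6 5 6 6 6 5 6 5 0 0 0 0 0 6 7 5 6 5 4 5 5 6 6 6 6 4 0 0 0 0 2]
side [ 52.  58.  91. 155. 215. 223.]
113 [0.5419 0.1958 0.0269] [5 5 4 3 4 3 4 3 4 3 4 3 3 0 0 1 4 4 4 5 5 3 5 4 5 3 3 3 4 4 3 0 0 1 1 3]
```

Request:
carry_out --commands '[[[0.01,0.018,0.005],-0.012],[[0.0185,0.036,0.01],-0.025],[[0.0185,0.036,0.02],-0.025],[[0.0185,0.036,0.028],-0.025],[[0.0185,0.036,0.03],-0.025]]'

```text
time: 6.7
eef_pos: [0.5426, 0.1956, 0.2093]
orientation: [[-0.887, 0.463, -0.002], [0.463, 0.887, -0.001], [0.001, -0.001, -1.0]]
contact_force: [-0.1, -0.5, -0.1]
gripper_width: 0.0135
grip_force: 68.4
```

```bash
python3 - <<'E'
from ov import *
from plant import env
d=curves_d((.543,.1955,np.radians(2.5)))
t=viewer.snapshot('top')[:,:,::-1];s=viewer.snapshot('side')[:,:,::-1]
st=env.state();R=st['orientation'];e=st['eef_pos']
n=[q+[0,0,e[2]-.0505] for q in curves_n((e[0],e[1],np.arctan2(R[1,0],R[0,0])))]
cv2.imwrite('pics/ov3.png',np.hstack([draw('top',t,n+d[4:5],190,165,66,70,6),draw('side',s,n+d[4:5],270,105,66,70,6)]))
E
python3 go.py .543 .1955 .222 2.66
```

```text
6.8 [0.543  0.1958 0.2103] ang 2.6607 q6 -0.807 F [ 0.4 -0.6 -0.8] M [-0.02  0.02  0.06] w 0.0132
shift [-0.0001 -0.0002 -0.0117] twist 0.0007
```

View pics/ov3.png

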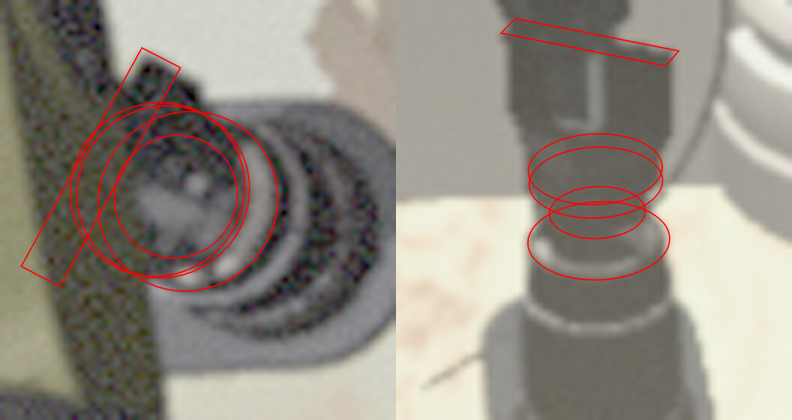

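The nozzle in hand matches its model (collar 528–663, blade 508–671 in side), centred over the mouth. Going down with force checks.

Request:
carry_out --commands '[[[0,0,0.005],0],[[0,0,0.01],0],[[0,0,0.014],0],[[0,0,0.017],0],[[0,0,0.019],0]]'

```text
time: 7.3
eef_pos: [0.5431, 0.1964, 0.1917]
orientation: [[-0.887, 0.462, 0.0], [0.462, 0.887, -0.0], [-0.001, 0.0, -1.0]]
contact_force: [0.1, -3.3, 1.2]
gripper_width: 0.0132
grip_force: 68.7
```

```bash
python3 go.py .543 .1955 .182 2.66
```

```text
7.3 [0.5431 0.1964 0.1917] ang 2.6618 q6 -0.807 F [ 0.1 -3.3  1.2] M [-0.67  0.01 -0.02] w 0.0132
shift [-0.0003 -0.0009  0.0097] twist 0.0018
```

Request:
carry_out --commands '[[[-0.0003,-0.0006,0],0],[[-0.0003,-0.0006,0.001],0],[[-0.0003,-0.0006,0.002],0],[[-0.0003,-0.0006,0.003],0],[[-0.0003,-0.0006,0.004],0]]'

```text
time: 7.8
eef_pos: [0.5429, 0.1959, 0.1875]
orientation: [[-0.887, 0.462, -0.0], [0.462, 0.887, 0.0], [0.0, -0.0, -1.0]]
contact_force: [-0.5, 0.5, -0.8]
gripper_width: 0.0132
grip_force: 68.4
```

```bash
python3 go.py .543 .1955 .182 2.66
```

```text
7.8 [0.5429 0.1959 0.1875] ang 2.6618 q6 -0.808 F [-0.5  0.5 -0.8] M [0.06 0.   0.05] w 0.0132
shift [-0.0002 -0.0003  0.0055] twist 0.0018
```

The force is nearly zero at 8 mm depth, so the lugs are in the slots. Pressing on the seal.

Request:
carry_out --commands '[[[0,0,0.0015],0],[[0,0,0.003],0],[[0,0,0.0045],0],[[0,0,0.0055],0],[[0,0,0.0063],0]]'

```text
time: 8.3
eef_pos: [0.543, 0.1959, 0.1817]
orientation: [[-0.887, 0.462, 0.001], [0.462, 0.887, 0.0], [-0.0, 0.0, -1.0]]
contact_force: [-3.4, -0.9, 6.4]
gripper_width: 0.0134
grip_force: 69.5
```

```bash
python3 go.py .543 .1955 .182 2.66
```

```text
8.3 [0.543  0.1959 0.1817] ang 2.6618 q6 -0.808 F [-3.4 -0.9  6.4] M [-0.17  0.5  -0.05] w 0.0134
shift [-0.0001 -0.0004 -0.0003] twist 0.0018
```

Request:
carry_out --commands '[[[0.0004,-0.0002,0.0003],0],[[0.0004,-0.0002,0.0005],0],[[0.0004,-0.0002,0.0007],0],[[0.0004,-0.0002,0.0009],0],[[0.0004,-0.0002,0.001],0]]'

```text
time: 8.8
eef_pos: [0.5429, 0.1959, 0.181]
orientation: [[-0.887, 0.462, 0.002], [0.462, 0.887, 0.0], [-0.001, 0.001, -1.0]]
contact_force: [-0.4, -1.2, 7.6]
gripper_width: 0.0128
grip_force: 69.5
```

```bash
python3 go.py .543 .1955 .182 2.66
```

```text
8.8 [0.5429 0.1959 0.181 ] ang 2.6617 q6 -0.808 F [-0.4 -1.2  7.6] M [-0.21  0.16  0.03] w 0.0128
shift [-0.0002 -0.0003 -0.001 ] twist 0.0017
```

Request:
carry_out --commands '[[[0,0,0.0005],0],[[0,0,0.0005],0.04],[[0,0,0.0005],0.09],[[0,0,0.0005],0.15],[[0,0,0.0005],0.2]]'

```text
time: 9.3
eef_pos: [0.543, 0.196, 0.1806]
orientation: [[-0.776, 0.63, 0.002], [0.63, 0.776, 0.001], [-0.001, 0.002, -1.0]]
contact_force: [0.5, -0.6, 7.3]
gripper_width: 0.013
grip_force: 69.7
```

```bash
python3 go.py .543 .1955 .182 2.66
```

```text
9.3 [0.543  0.196  0.1806] ang 2.4595 q6 -0.606 F [ 0.5 -0.6  7.3] M [-0.03  0.01  0.05] w 0.013
shift [-0.0003 -0.0004 -0.0014] twist -0.2005
```

Request:
carry_out --commands '[[[0,0,0],0.05],[[0,0,0],0.1],[[0,0,0],0.15],[[0,0,0],0.2],[[0,0,0],0.25]]'

```text
time: 9.8
eef_pos: [0.5431, 0.196, 0.1806]
orientation: [[-0.596, 0.803, 0.002], [0.803, 0.596, 0.001], [-0.001, 0.002, -1.0]]
contact_force: [0.4, -0.3, 7.5]
gripper_width: 0.0131
grip_force: 69.7
```

```bash
python3 go.py .543 .1955 .182 1.614
```

```text
9.8 [0.5431 0.196  0.1806] ang 2.2098 q6 -0.356 F [ 0.4 -0.3  7.5] M [-0.04 -0.    0.11] w 0.0131
shift [-0.0004 -0.0003 -0.0014] twist 0.5958
```

Turning freely. The stop is expected near 1.58 rad.

Request:
carry_out --commands '[[[0,0,0],0.08],[[0,0,0],0.16],[[0,0,0],0.24],[[0,0,0],0.32],[[0,0,0],0.4]]'

```text
time: 10.3
eef_pos: [0.543, 0.196, 0.1807]
orientation: [[-0.236, 0.972, 0.002], [0.972, 0.236, 0.001], [0.0, 0.002, -1.0]]
contact_force: [0.5, -0.3, 7.6]
gripper_width: 0.0131
grip_force: 69.7
```

Request:
carry_out --commands '[[[0,0,0],0.04],[[0,0,0],0.08],[[0,0,0],0.12],[[0,0,0],0.15],[[0,0,0],0.17]]'

```text
time: 10.8
eef_pos: [0.543, 0.196, 0.1806]
orientation: [[-0.07, 0.998, 0.002], [0.998, 0.07, 0.001], [0.0, 0.002, -1.0]]
contact_force: [-0.1, 0.4, 7.8]
gripper_width: 0.0132
grip_force: 69.7
```

```bash
python3 go.py .543 .1955 .182 1.614
```

```text
10.8 [0.543  0.196  0.1806] ang 1.6406 q6 0.213 F [-0.1  0.4  7.8] M [-0.05  0.03  0.04] w 0.0132
shift [-0.0005 -0.0001 -0.0014] twist 0.0266
```

Request:
carry_out --commands '[[[0,0,0],0.015],[[0,0,0],0.03],[[0,0,0],0.045],[[0,0,0],0.06],[[0,0,0],0.06]]'

```text
time: 11.3
eef_pos: [0.5431, 0.196, 0.1807]
orientation: [[-0.01, 1.0, 0.002], [1.0, 0.01, 0.001], [0.001, 0.002, -1.0]]
contact_force: [0.4, 0.4, 6.6]
gripper_width: 0.0131
grip_force: 69.7
```

```bash
python3 go.py .543 .1955 .182 1.614
```

```text
11.3 [0.5431 0.196  0.1807] ang 1.5813 q6 0.273 F [0.4 0.4 6.6] M [-0.07 -0.    0.  ] w 0.0131
shift [-0.0005 -0.0001 -0.0013] twist -0.0327
```

Request:
carry_out --commands '[[[0,0,0],0.01],[[0,0,0],0.02],[[0,0,0],0.03],[[0,0,0],0.04],[[0,0,0],0.04]]'

```text
time: 11.8
eef_pos: [0.5432, 0.196, 0.1807]
orientation: [[0.028, 1.0, 0.002], [1.0, -0.028, 0.0], [0.0, 0.002, -1.0]]
contact_force: [0.9, -0.2, 7.8]
gripper_width: 0.0133
grip_force: 70.4
```

```bash
python3 go.py .543 .1955 .182 1.614
```

```text
11.8 [0.5432 0.196  0.1807] ang 1.5423 q6 0.312 F [ 0.9 -0.2  7.8] M [-0.15 -0.18  0.66] w 0.0133
shift [-0.0005 -0.0001 -0.0013] twist -0.0717
```

Stop felt, with the torque up to 0.66 N m. I'll ease back slightly and let it rise.

Request:
carry_out --commands '[[[0,0,0],-0.015],[[0,0,0],-0.03],[[0,0,-0.0005],-0.04],[[0,0,-0.0012],-0.04],[[0,0,-0.002],-0.04]]'

```text
time: 12.3
eef_pos: [0.5431, 0.196, 0.1826]
orientation: [[-0.011, 1.0, 0.002], [1.0, 0.011, 0.001], [0.001, 0.002, -1.0]]
contact_force: [1.6, 0.3, 5.3]
gripper_width: 0.0133
grip_force: 69.5
```

```bash
python3 go.py .543 .1955 .182 1.595
```

```text
12.3 [0.5431 0.196  0.1826] ang 1.5818 q6 0.272 F [1.6 0.3 5.3] M [-0.09 -0.24 -0.01] w 0.0133
shift [-0.0005 -0.0001  0.0006] twist -0.0132
```

Request:
carry_out --commands '[[[0,0,-0.0004],0],[[0,0,-0.0008],0],[[0,0,-0.0012],0],[[0,0,-0.0015],0],[[0,0,-0.0018],0]]'

```text
time: 12.8
eef_pos: [0.5429, 0.1959, 0.1837]
orientation: [[-0.011, 1.0, 0.001], [1.0, 0.011, 0.0], [0.0, 0.001, -1.0]]
contact_force: [4.7, -0.0, 1.6]
gripper_width: 0.0129
grip_force: 68.7
```

```bash
python3 go.py .543 .1955 .182 1.595
```

```text
12.8 [0.5429 0.1959 0.1837] ang 1.5818 q6 0.272 F [ 4.7 -0.   1.6] M [ 0.09 -1.    0.01] w 0.0129
shift [-0.0004  0.0001  0.0017] twist -0.0132
```

It is held against lifting at the expected height. I'll check that the notch resists turning back.

Request:
carry_out --commands '[[[0,0,0],-0.015],[[0,0,0],-0.03],[[0,0,0],-0.045],[[0,0,0],-0.06],[[0,0,0],-0.06]]'

```text
time: 13.3
eef_pos: [0.5424, 0.1958, 0.1836]
orientation: [[-0.072, 0.997, -0.0], [0.997, 0.072, -0.0], [-0.0, -0.0, -1.0]]
contact_force: [1.1, -1.7, 5.2]
gripper_width: 0.0133
grip_force: 69.3
```

```bash
python3 go.py .543 .1955 .182 1.58
```

```text
13.3 [0.5424 0.1958 0.1836] ang 1.6426 q6 0.211 F [ 1.1 -1.7  5.2] M [-0.1  -0.28  0.04] w 0.0133
shift [-0.0004  0.0005  0.0016] twist 0.0626
```

Request:
carry_out --commands '[[[0,0,0],-0.01],[[0,0,0],-0.02],[[0,0,0],-0.03],[[0,0,0],-0.04],[[0,0,0],-0.04]]'

```text
time: 13.8
eef_pos: [0.5425, 0.1959, 0.1836]
orientation: [[-0.111, 0.994, -0.0], [0.994, 0.111, -0.0], [-0.0, -0.0, -1.0]]
contact_force: [0.8, -0.9, 4.7]
gripper_width: 0.013
grip_force: 69.2
```

```bash
python3 go.py .543 .1955 .182 1.60
```

```text
13.8 [0.5425 0.1959 0.1836] ang 1.6824 q6 0.171 F [ 0.8 -0.9  4.7] M [-0.17 -0.21  0.  ] w 0.013
shift [-0.0004  0.0005  0.0016] twist 0.0824
```

Request:
carry_out --commands '[[[0,0,-0.0004],0],[[0,0,-0.0008],0],[[0,0,-0.0012],0],[[0,0,-0.0015],0],[[0,0,-0.0015],0]]'

```text
time: 14.3
eef_pos: [0.5423, 0.1958, 0.1838]
orientation: [[-0.111, 0.994, -0.001], [0.994, 0.111, -0.0], [-0.0, -0.001, -1.0]]
contact_force: [5.5, 1.0, -10.1]
gripper_width: 0.013
grip_force: 68.2
```

```bash
python3 go.py .543 .1955 .182 1.60
```

```text
14.3 [0.5423 0.1958 0.1838] ang 1.6817 q6 0.172 F [  5.5   1.  -10.1] M [ 0.05 -1.27 -0.01] w 0.013
shift [-0.0004  0.0007  0.0018] twist 0.0817
```

Request:
carry_out --commands '[[[0,0,0.0005],0.03],[[0,0,0.0005],0.06],[[0,0,0.0005],0.09],[[0,0,0.0005],0.11],[[0,0,0],0.11]]'

```text
time: 14.8
eef_pos: [0.5424, 0.1955, 0.1839]
orientation: [[0.0, 1.0, -0.001], [1.0, -0.0, -0.001], [-0.001, -0.001, -1.0]]
contact_force: [7.8, -2.2, -17.0]
gripper_width: 0.013
grip_force: 68.1
```

```bash
python3 go.py .543 .1955 .182 1.60;  python3 - <<'E'
from ov import *
s=viewer.snapshot('side')[:,:,::-1]
d=curves_d((.543,.1955,np.radians(1.5)))[4:5]
n=[place(c,.543,.1955,1.58)+[0,0,.133] for c in(ring(.03,.016,190,350),)]
cv2.imwrite('pics/s4.png',np.hstack([draw('side',s,[],275,110,50,60,8),draw('side',s,n+d,275,110,50,60,8)]))
E
```

```text
14.8 [0.5424 0.1955 0.1839] ang 1.5706 q6 0.283 F [  7.8  -2.2 -17. ] M [-0.33 -1.56  0.41] w 0.013
shift [-0.      0.0006  0.0019] twist -0.0294
```

View pics/s4.png

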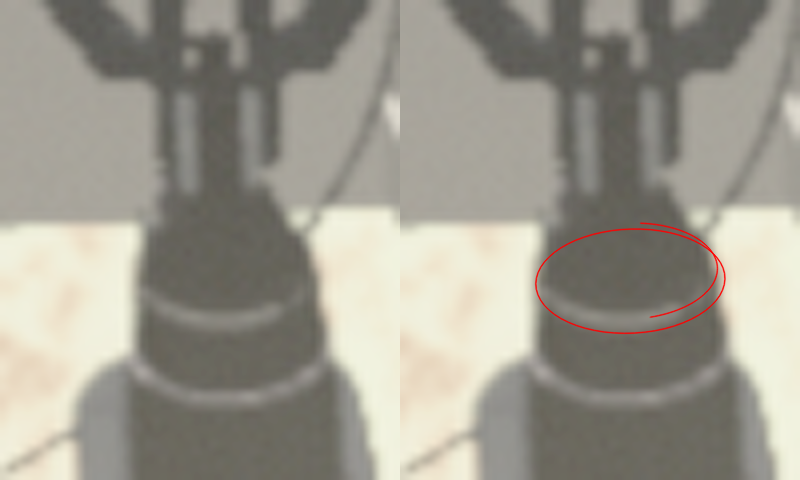

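Request:
carry_out --commands '[[[0,0,0.0015],0],[[0,0,0.0017],-0.07],[[0,0,0.0017],-0.14],[[0,0,0.0017],-0.21],[[0,0,0.0017],-0.21]]'

```text
time: 15.35
eef_pos: [0.5426, 0.196, 0.1837]
orientation: [[-0.209, 0.978, 0.0], [0.978, 0.209, 0.0], [0.0, 0.001, -1.0]]
contact_force: [2.1, -1.2, -1.9]
gripper_width: 0.0132
grip_force: 70.3
```

```bash
python3 go.py .543 .1955 .182 1.60
```

```text
15.35 [0.5426 0.196  0.1837] ang 1.7816 q6 0.072 F [ 2.1 -1.2 -1.9] M [-0.09 -0.42 -0.28] w 0.0132
shift [-0.0005  0.0003  0.0017] twist 0.1816
```

Request:
carry_out --commands '[[[0,0,0],-0.015],[[0,0,0],-0.03],[[0,0,0],-0.045],[[0,0,0],-0.06],[[0,0,0],-0.06]]'

```text
time: 15.85
eef_pos: [0.5433, 0.1956, 0.1834]
orientation: [[-0.269, 0.963, 0.002], [0.963, 0.269, -0.0], [-0.001, 0.002, -1.0]]
contact_force: [10.9, -3.0, -6.8]
gripper_width: 0.0132
grip_force: 69.9
```

```bash
python3 go.py .543 .1955 .182 1.60
```

```text
15.85 [0.5433 0.1956 0.1834] ang 1.8431 q6 0.011 F [10.9 -3.  -6.8] M [ 0.04 -2.16  0.13] w 0.0132
shift [ 0.     -0.0004  0.0013] twist 0.2431
```

Request:
carry_out --commands '[[[0,0,0.001],0],[[0,0,0.002],0],[[0,0,0.003],0],[[0,0,0.0035],0],[[0,0,0.0035],0]]'

```text
time: 16.35
eef_pos: [0.5428, 0.1959, 0.1807]
orientation: [[-0.268, 0.963, 0.001], [0.963, 0.268, -0.0], [-0.0, 0.001, -1.0]]
contact_force: [3.0, -0.8, 6.2]
gripper_width: 0.0128
grip_force: 72.1
```

```bash
python3 go.py .543 .1955 .182 1.60
```

```text
16.35 [0.5428 0.1959 0.1807] ang 1.8425 q6 0.011 F [ 3.  -0.8  6.2] M [-0.36 -0.44  0.  ] w 0.0128
shift [-0.0004  0.0001 -0.0013] twist 0.2425
```

Request:
carry_out --commands '[[[0,0,-0.0008],0],[[0,0,-0.0014],0],[[0,0,-0.002],0],[[0,0,-0.0024],0],[[0,0,-0.0024],0]]'

```text
time: 16.85
eef_pos: [0.5427, 0.1958, 0.182]
orientation: [[-0.268, 0.963, 0.0], [0.963, 0.268, -0.0], [-0.0, 0.0, -1.0]]
contact_force: [5.8, -1.5, -1.1]
gripper_width: 0.0131
grip_force: 70.5
```

```bash
python3 go.py .543 .1955 .182 1.60
```

```text
16.85 [0.5427 0.1958 0.182 ] ang 1.8422 q6 0.012 F [ 5.8 -1.5 -1.1] M [-0.22 -1.22  0.03] w 0.0131
shift [-0.0004  0.0002  0.    ] twist 0.2422
```

Informative: the flat lip stops at TCP z 0.182, so 0.1838 earlier was in the notch. I'll press, turn to the stop again, and let it rise.

Request:
carry_out --commands '[[[0,0,0.002],0],[[0,0,0.0026],0.05],[[0,0,0.0026],0.11],[[0,0,0.0026],0.17],[[0,0,0.0026],0.23]]'

```text
time: 17.35
eef_pos: [0.5425, 0.1959, 0.1805]
orientation: [[-0.039, 0.999, 0.001], [0.999, 0.039, 0.0], [0.0, 0.001, -1.0]]
contact_force: [1.0, -2.3, 9.4]
gripper_width: 0.0131
grip_force: 72.5
```

Request:
carry_out --commands '[[[0,0,0],0.02],[[0,0,0],0.04],[[0,0,0],0.06],[[0,0,0],0.06],[[0,0,0],0.06]]'

```text
time: 17.85
eef_pos: [0.543, 0.1959, 0.1805]
orientation: [[0.018, 1.0, 0.002], [1.0, -0.018, -0.0], [-0.0, 0.002, -1.0]]
contact_force: [4.0, -2.2, 7.7]
gripper_width: 0.0133
grip_force: 72.3
```

```bash
python3 go.py .543 .1955 .1835 1.595
```

```text
17.85 [0.543  0.1959 0.1805] ang 1.5526 q6 0.301 F [ 4.  -2.2  7.7] M [-0.43 -0.8   0.4 ] w 0.0133
shift [-0.0004  0.     -0.003 ] twist -0.0424
```

Request:
carry_out --commands '[[[0,0,0],-0.015],[[0,0,-0.0008],-0.02],[[0,0,-0.0016],-0.02],[[0,0,-0.0024],-0.02],[[0,0,-0.003],-0.02]]'

```text
time: 18.35
eef_pos: [0.5428, 0.1958, 0.183]
orientation: [[-0.001, 1.0, 0.001], [1.0, 0.001, -0.0], [-0.0, 0.001, -1.0]]
contact_force: [5.1, -2.4, 3.1]
gripper_width: 0.0132
grip_force: 71.3
```

```bash
python3 go.py .543 .1955 .1835 1.595
```

```text
18.35 [0.5428 0.1958 0.183 ] ang 1.5721 q6 0.282 F [ 5.1 -2.4  3.1] M [-0.3  -1.18  0.15] w 0.0132
shift [-0.0003  0.0002 -0.0005] twist -0.0229
```

Request:
carry_out --commands '[[[-0.0002,0.0004,-0.0003],-0.01],[[-0.0002,0.0004,-0.0006],-0.015],[[-0.0002,0.0004,-0.0006],-0.015],[[-0.0002,0.0004,-0.0006],-0.015],[[-0.0002,0.0004,-0.0006],-0.015]]'

```text
time: 18.85
eef_pos: [0.5429, 0.1958, 0.1833]
orientation: [[-0.016, 1.0, -0.0], [1.0, 0.016, 0.0], [0.0, -0.0, -1.0]]
contact_force: [1.9, 0.1, 5.1]
gripper_width: 0.0131
grip_force: 71.8
```

Request:
carry_out --commands '[[[0,0,0],0],[[0,0,0],0],[[0,0,0],0],[[0,0,0],0],[[0,0,0],0]]' --claw 0

```text
time: 19.35
eef_pos: [0.5428, 0.1957, 0.1832]
orientation: [[-0.016, 1.0, -0.0], [1.0, 0.016, -0.0], [-0.0, -0.0, -1.0]]
contact_force: [-0.2, -0.1, -0.4]
gripper_width: 0.0838
grip_force: 0.0
```

Request:
carry_out --commands '[[[0,0,0],0],[[0,0,0],0],[[0,0,-0.01],0],[[0,0,-0.03],0],[[0,0,-0.06],0]]'

```text
time: 19.85
eef_pos: [0.5424, 0.1955, 0.2435]
orientation: [[-0.016, 1.0, -0.002], [1.0, 0.016, -0.001], [-0.001, -0.002, -1.0]]
contact_force: [-0.6, 0.5, -0.1]
gripper_width: 0.0853
grip_force: 0.0
```

Request:
carry_out --commands '[[[-0.05,0,-0.03],0],[[-0.1,0,-0.04],0],[[-0.15,0,-0.05],0],[[-0.2,0,-0.05],0],[[-0.2,0,-0.05],0]]'

```text
time: 20.35
eef_pos: [0.546, -0.0084, 0.2947]
orientation: [[-0.012, 1.0, 0.002], [1.0, 0.012, -0.001], [-0.001, 0.002, -1.0]]
contact_force: [0.1, 0.2, -0.4]
gripper_width: 0.0855
grip_force: 0.0
```

```bash
python3 - <<'E'
from ov import *
t=viewer.snapshot('top')[:,:,::-1];s=viewer.snapshot('side')[:,:,::-1]
n=[q+[0,0,.133] for q in curves_n((.543,.1955,1.58))]
cv2.imwrite('pics/fin.png',np.hstack([draw('top',t,n[:1],180,165,70,70,5),draw('side',s,n[:1],265,100,70,70,5)]))
cv2.imwrite('pics/fin_full.png',s)
E
python3 go.py .543 .1955 .1835 1.595
```

```text
20.45 [ 0.5461 -0.0057  0.294 ] ang 1.5841 q6 -0.091 F [-0.4  1.1 -1.4] M [ 0.04 -0.01 -0.  ] w 0.0851
shift [ 0.2012 -0.0005  0.1105] twist -0.0109
```

View pics/fin.png

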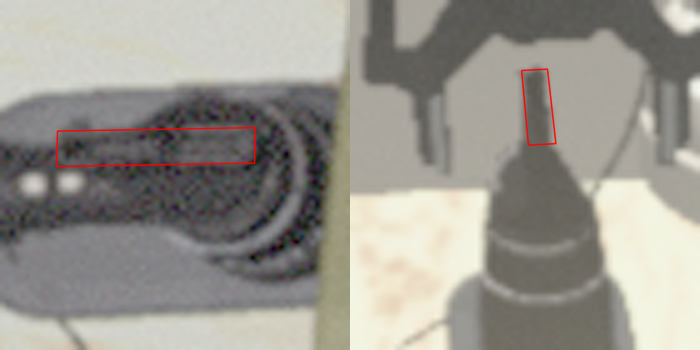

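The picture shows the nozzle on the dryer, with the blade in line with the handle and at the locked height (blade top at (525–555, 68–145) on its model in side). The gripper is clear.

```bash
python3 -c "
from plant import ticket
print(ticket.job_done())"
```

```text
the job is handed in; nothing more can be done
None
```

The wide nozzle is on the dryer: pressed down, turned clockwise to the stop, sprung up into its notches and let go with the gripper clear, at about 20.5 s. The last pictures showed the blade in line with the handle at locked height, and the job is handed in, but no verdict came back.

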